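Pull the clogged filter and show it over the catch tray

ROBOT

A 7-joint arm with a two-finger parallel gripper is mounted at the origin on the work surface. World frame = base frame: x ahead of the robot, y to its left, z up, the work surface at z = 0. Lengths are in m, angles in rad, forces in N, time in s.
With the tool pointing down it reaches from about 0.425 to 0.875 m from the base axis. Payload 4.7 kg.
Tool frame: the origin (TCP) lies midway between the tips of the shut fingers; the grasp point (between the pads) lies 19 mm behind it; y points along the fingers, x is the direction in which the jaws open and shut, and the axes are right-handed (so a half turn about y gives the same grasp; the last joint's range is limited). The gripper opens to 87 mm and grips with 3 to 60 N. Pads are 19 mm wide; open, the fingers measure 117 mm over their backs; the gripper's body (75 mm by 190 mm) begins 51 mm behind the grasp point.
Start: joints at [-1.19, 0.321, -0.07, 1.45, 0.023, 1.371, -0.057], TCP at [0.233, 0.607, 0.223] pointing down, gripper open.
Joint ranges: [-2.86, 2.86], [-0.3, 2.09], [-1.38, 1.24], [0.06, 2.45], [-1.56, 4.7], [0.09, 2.05], [-2.69, 2.69]. Speed limits (rad/s): [2.57, 2.57, 3.14, 3.14, 3.14, 3.14, 3.14].

INTERFACE

Orientations are given as a rotation vector (axis times angle).
In Python, from rig import sensors, optics, order gives the robot as it stands.
- The arm moves only by the tool move_arm, never from a script. Its argument "increments" is a list of rows, each a list of 3 entries, a list of its own where there are three numbers: the turn, a rotation vector about the tool's x, y, z in degrees, then the shift along the tool's x, y, z in mm, then the finger opening in mm, from 0 to 87. A call has 1 to 8 rows; each row is the pose to reach, as a shift and turn from the pose measured when the call began, along the tool's axes at that moment; what a row does not reach only later rows make up. A row lasts 1/8 s, in which the tool goes at most 62.5 mm and 10.7 degrees, less where a joint would pass 70% of its speed; a pose out of reach is approached as far as the arm can. A call with a gripper value outside its range is refused whole. The fingers move at their own pace and stop on an object; "newtons" is the grip in N (left out, the last holds). Time passes only in rows, so rows that repeat a pose let the fingers close. It gives the time, the measured TCP pose, the force and the opening at its end, in the units of the state.
- sensors.get_obs(): the state, without advancing time (a new reading comes with each control period).
- optics.read_camera(name): name is "scene" or "top" or "wrist"; returns a dict with "image" (420x560x3 uint8, blue, green, red), "vfov" (degrees; the focal length in pixels is half the picture's height over the tangent of half this angle, whatever the lens; pixels are square), "cx", "cy" (the principal point, pixels), "R" (3x3) and "t" (3): a world point X has camera coordinates R X + t; the wrist camera has in their place "hand_eye" (4x4, takes a point from camera to tool coordinates, whose origin is the TCP and whose axes are the tool frame's). Camera axes: x right, y down, z forward; pixel columns grow to the right and rows downward; lengths in m; the calibration is good to about 2 mm. A picture is of the moment at which its call begins: read the wrist's pose just before it. There is no depth.
- order.hand_in(): hands the job in, once; it reports no verdict.
The state is a dict: "time_s": time; "joint_pos": joint angles; "qd": joint speeds; "joint_torque": joint torques, N m; "tcp_pos": TCP position; "eef_rot": TCP orientation; "force": force on the tool from outside, world axes, zero at the start; "torque": the same for the moment, N m; "finger_gap": finger opening in m.
Only numpy, scipy, OpenCV 4.12 (cv2) and the standard library are available. Lean on these libraries where they do the work, as an engineer would, in place of code of your own. Each camera call takes 0.05 s, during which the arm holds its last target.

TASK

One filter in the clean-air unit is clogged: its lamp, on the ledge behind the blue flap, is red. Lift the flap until it stands open by itself, then draw the plate with the orange tab out of the bay in line with the red lamp and hold it upright over the middle of the steel catch tray, its lower edge about 10 cm up, finishing with it held still in the gripper. Leave the flap open, the other filter in its bay and everything else on the bench where it is.

Things in the scene. Friction and masses are not known exactly. Their poses are not given: they have to be found in the camera images.
- unit: Fixed clean-air unit: white open-topped housing 130 (x) x 230 (y) x 105 mm high, 5 mm walls and floor. Origin: centre of the underside; x from tab side to hinge side, y along the hinge, z up. Grey ledge behind it (36 deep, 92 mm high) carries the lamps. Inside, two bays at x -15, y +42 and -42 mm: upright slots 12 (x) x 64 mm (y), guide walls up to z 41 mm. Red and green may swap sides.
- flap (a joint): Angle of the blue flap in rad: 0 closed flat on the housing, 1.57 straight up, stop at 1.8 leaning back. It starts between 0 and 0.2. Its hinge is stiff (about 0.15 N m), so the flap (120 to 180 g) stays at whatever angle it is left.
- flap_tab (a point): Grip point on the flap's black pull tab, 152 mm from the hinge and 5 mm above the flap's underside. The tab is 24 mm wide (along the hinge), 10 mm thick and sticks out 35 mm past the middle of the flap's front edge, in the flap's plane; this point is 22 mm past the edge. The point turns with the flap: x towards the hinge along the flap, y along the hinge.
- flap_hinge (a point): Point on the flap's hinge axis at the middle of its width; in the unit's frame at x = 65 mm, y = 0, z = 105.5 mm. Positive rotation of the flap, about the unit's y, raises the tab.
- bay_red_lamp (a point): The red lamp (dome 18 mm wide, 14 mm high, point at its middle) on the ledge behind the hinge. It marks the bay of the clogged filter, straight in front of it: 98 mm towards the tab side, at the same y in the unit's frame.
- bay_green_lamp (a point): The lit green lamp, same form, marking the bay of the good filter in the same way.
- spent_plate_mid (a point): Middle of the clogged filter plate (brown media, 70 to 140 g), half-way up its 88 mm. White-framed plate 8 (x) x 60 (y) x 48 mm high, orange pull tab on top, 10 (x) x 16 (y) x 40 mm high, tab centre 24 mm above this point. Stands upright and loose in its bay on the 5 mm floor, faces along the unit's x, about 2 mm play; lifts straight up. z is its up axis.
- good_plate_mid (a point): Middle of the good filter plate (white media), of the same form, in the other bay. To be left in place.
- tray: Steel catch tray, fixed, 150 x 150 x 18 mm, walls and floor 4 mm; origin at the centre of its underside on the table.
- tub: Bystander: white tub with yellow lid, 84 mm across, 85 mm high, origin under its centre.
- amber: Bystander: amber bottle, 68 mm across, 150 mm high, origin under its centre.
- dishes: Bystander: stack of three culture dishes, 90 mm across, 42 mm high, origin under its centre.
- beaker: Bystander: clear beaker, 70 mm across, 90 mm high, origin under its centre.
- mouse: Bystander: black round computer mouse, 62 mm across, 33 mm high, origin under its centre.
- slide_case: Bystander: green slide case 85 x 60 x 30 mm, origin under its centre.
Things that resemble listed ones, but are neither listed nor needed, are in the scene too. Of the things like the tray, leave any that is green; of the rest the smaller one is meant.

How it is judged:
On the way, in this order (a step that is already met when the one before it is completed fails the run):
1. the flap is up (over 1.3 rad) while both plates still stand in their bays (value of joint flap above 1.3 rad and distance of each of spent_plate_mid, good_plate_mid from where it was at the start of the episode below 0.012 m), for 0.2 s.
2. the clogged plate is in the gripper, clear above the housing's rim, the flap still open (value of joint flap above 1.3 rad and z of spent_plate_mid in the frame of unit above 0.15 m and contact force between the fingers and spent_plate above 0.5 N), for 0.1 s.
At the end, for the whole second after the job is handed in: Clogged plate held in the fingers, still (under 0.03 m/s), upright within 0.26 rad, its middle within 50 mm of the tray centre horizontally and 95 to 250 mm above the table, touching neither tray nor unit; flap open over 1.3 rad; good plate within 12 mm of its start (contact force between the fingers and spent_plate above 0.5 N and horizontal distance between spent_plate_mid and tray below 0.05 m and height (world z) of spent_plate_mid between 0.095 and 0.25 m and angle between spent_plate_mid's own z axis and vertical below 0.26 rad and linear speed of spent_plate below 0.03 m/s and contact force between spent_plate and tray below 0.05 N and contact force between spent_plate and unit below 0.05 N and value of joint flap above 1.3 rad and distance of good_plate_mid from where it was at the start of the episode below 0.012 m); the arm keeps its last pose, push and grip.
It fails at once if the good filter plate is pulled or knocked out of place (over 15 mm) (distance of good_plate_mid from where it was at the start of the episode above 0.015 m).
It fails at once if a bystander (tub, bottle, dishes, beaker, mouse, slide case) is displaced by more than 30 mm (distance of any of tub, amber, dishes, beaker, mouse, slide_case from where it was at the start of the episode above 0.03 m).
It also fails if it takes over 59 s, if anything falls off the work surface, if the arm or the gripper's body presses on something with over 40 N, if the wrist force passes 120 N, or if a joint passes its speed limit or range.

## Working session

There is one attempt and no reset: what is moved stays moved. The work goes in short steps, Python scripts to look and compute and a tool call to move; the robot and the scene stay as the last step left them, time stands still between calls to the robot, and variables do not carry over. Pictures are saved under pics/ and viewed, and the job is handed in when it is done.

Besides the shell and the picture viewer there is one more tool, called after ">>>" as name([rows], argument=value, ...), one row to a line, values as JSON. move_arm: Moves the arm, as the interface text tells. Its arguments: {"type":"object","properties":{"increments":{"type":"array"},"newtons":{"type":"number"}},"required":["increments"]}

```bash
ls; mkdir -p pics
python3 - <<'E'
from rig import sensors, optics
import cv2, numpy as np
o=sensors.get_obs(); print(o)
for n in ["scene","top","wrist"]:
    c=optics.read_camera(n); cv2.imwrite(f"pics/{n}0.png",c["image"])
    print(n,{k:np.round(v,4).tolist() for k,v in c.items() if k!="image"})
E
```

```text
pics
{'time_s': 0.0, 'joint_pos': array([-1.18990036,  0.32184885, -0.07008302,  1.45167644,  0.02260343,
        1.370787  , -0.05689683]), 'qd': array([-0.00054244,  0.00053048, -0.00027361, -0.00099379, -0.0004411 ,
       -0.00053415,  0.00103076]), 'joint_torque': array([ 8.68834468e-05, -4.91286564e+01, -4.04148744e-01, -3.12525237e+01,
       -6.40314817e-02,  4.34589351e-02,  1.79501649e-04]), 'tcp_pos': array([0.23295779, 0.6062283 , 0.22144399]), 'eef_rot': array([-1.36188614, -0.93382059,  0.9363521 ]), 'force': array([ 0.26197304, -1.38019213, -0.53276709]), 'torque': array([-0.015676  ,  0.02833185, -0.0104517 ]), 'finger_gap': 0.08683381610295349}
scene {'vfov': 57.318, 'cx': 277.3729, 'cy': 209.0911, 'R': [[-0.1293, 0.9914, -0.0196], [0.5127, 0.0499, -0.8571], [-0.8488, -0.1209, -0.5147]], 't': [0.1714, -0.1695, 1.5406]}
top {'vfov': 54.3582, 'cx': 278.6215, 'cy': 208.7983, 'R': [[0.0241, -0.9996, 0.0145], [-0.9878, -0.026, -0.1533], [0.1536, -0.0107, -0.9881]], 't': [-0.1057, 0.5145, 1.2181]}
wrist {'vfov': 68.1078, 'cx': 279.0051, 'cy': 211.3599, 'hand_eye': [[1.0, -0.0003, 0.0006, 0.0007], [-0.0006, -0.2881, 0.9576, -0.161], [-0.0002, -0.9576, -0.2881, 0.0782], [0.0, 0.0, 0.0, 1.0]]}
```

View pics/scene0.png

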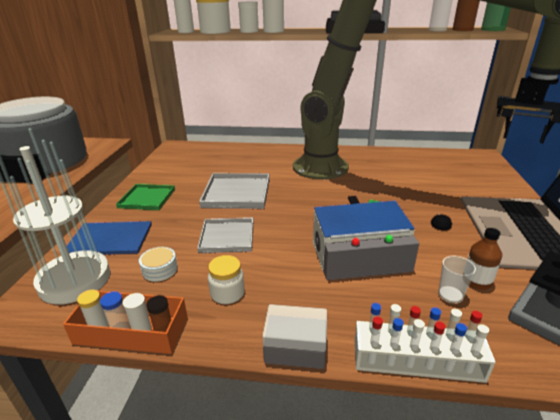

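View pics/top0.png

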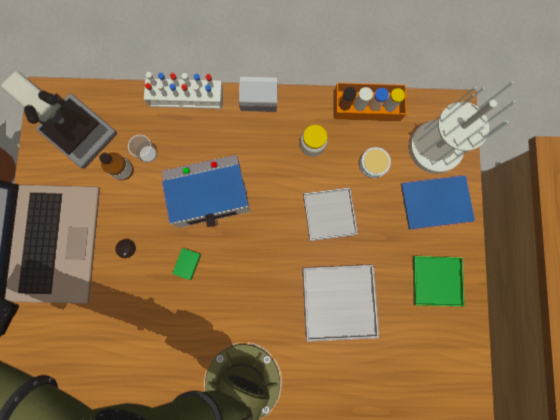

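View pics/wrist0.png

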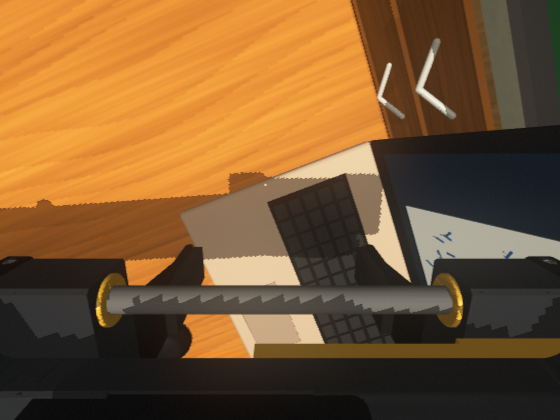

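The scene and top views agree. The unit is at top (205,190), the red lamp at (214,165), the green lamp at (186,170) and the tab at (210,220), facing the robot. The smaller steel tray is at (330,214). Next I'll measure them.

```bash
cat > h.py <<'E'
import numpy as np, cv2
from scipy.spatial.transform import Rotation as Ro
from rig import sensors, optics
def cam(n):
    o=sensors.get_obs(); c=optics.read_camera(n)
    f=c["image"].shape[0]/2/np.tan(np.radians(c["vfov"])/2)
    K=np.array([[f,0,c["cx"]],[0,f,c["cy"]],[0,0,1]])
    if n=="wrist":
        T=np.eye(4);T[:3,:3]=Ro.from_rotvec(o["eef_rot"]).as_matrix();T[:3,3]=o["tcp_pos"]
        M=np.linalg.inv(T@np.array(c["hand_eye"]));R,t=M[:3,:3],M[:3,3]
    else: R,t=np.array(c["R"]),np.array(c["t"])
    return c["image"],K,R,t
def onz(p,C,z):
    _,K,R,t=C; d=R.T@np.linalg.solve(K,[p[0],p[1],1.]); o=-R.T@t
    return o+d*(z-o[2])/d[2]
def tri(p1,C1,p2,C2):
    P=lambda C:C[1]@np.c_[C[2],C[3]]
    X=cv2.triangulatePoints(P(C1),P(C2),np.array(p1,float).reshape(2,1),np.array(p2,float).reshape(2,1)).ravel()
    return X[:3]/X[3]
def proj(X,C):
    q=C[1]@(C[2]@np.array(X)+C[3]); return q[:2]/q[2]
def blobs(img,lo,hi,mn=15):
    hsv=cv2.cvtColor(img,cv2.COLOR_BGR2HSV); m=cv2.inRange(hsv,np.array(lo),np.array(hi))
    n,l,s,c=cv2.connectedComponentsWithStats(m)
    return m,[(np.round(c[i],1).tolist(),s[i].tolist()) for i in range(1,n) if s[i][4]>=mn]
E
python3 - <<'E'
from h import *
cs={n:cam(n) for n in("top","scene")}
for n,C in cs.items():
    for nm,lo,hi in(("red",(0,180,120),(6,255,255)),("red2",(174,180,120),(180,255,255)),("green",(50,150,80),(75,255,255)),("blue",(105,130,60),(125,255,255)),):
        print(n,nm,blobs(C[0],lo,hi)[1])
C=cs["top"]
cv2.imwrite("pics/t1.png",cv2.resize(C[0][140:260,140:380],None,fx=3.3,fy=3.3,interpolation=cv2.INTER_CUBIC))
cv2.imwrite("pics/s1.png",cv2.resize(cs["scene"][0][180:290,290:440],None,fx=5,fy=5,interpolation=cv2.INTER_CUBIC))
E
```

```text
top red [([172.5, 76.0], [171, 74, 4, 5, 18]), ([208.2, 76.8], [206, 75, 5, 5, 19]), ([147.8, 85.7], [145, 84, 6, 5, 22]), ([183.8, 86.7], [182, 85, 5, 5, 18]), ([213.4, 164.0], [211, 162, 6, 5, 25])]
top red2 []
top green [([185.6, 170.0], [183, 168, 6, 5, 25]), ([186.2, 263.5], [173, 249, 27, 30, 510]), ([438.1, 280.9], [414, 256, 50, 50, 2280])]
top blue [([160.7, 75.6], [158, 73, 6, 6, 23]), ([196.2, 76.4], [194, 74, 5, 6, 23]), ([172.1, 86.3], [170, 84, 5, 6, 24]), ([207.9, 87.4], [206, 85, 5, 6, 23]), ([381.3, 94.1], [375, 88, 13, 13, 132]), ([204.4, 193.1], [163, 165, 84, 57, 3220]), ([437.4, 201.9], [402, 176, 72, 53, 2893])]
scene red [([355.1, 241.4], [352, 238, 7, 7, 39]), ([415.5, 309.6], [411, 306, 10, 9, 68]), ([476.9, 314.3], [471, 311, 12, 8, 69]), ([377.5, 320.3], [373, 317, 10, 8, 66]), ([439.8, 325.2], [435, 321, 11, 10, 71])]
scene red2 []
scene green [([144.9, 196.6], [117, 185, 53, 22, 666]), ([388.5, 238.4], [385, 235, 7, 7, 36])]
scene blue [([535.3, 46.7], [526, 16, 19, 61, 152]), ([553.4, 92.3], [545, 75, 15, 27, 239]), ([532.2, 111.8], [515, 110, 34, 5, 62]), ([533.4, 150.6], [502, 115, 58, 82, 3154]), ([361.5, 217.9], [315, 201, 98, 36, 2406]), ([118.1, 236.3], [87, 222, 63, 32, 1542]), ([83.4, 238.9], [79, 228, 10, 22, 80]), ([76.8, 242.6], [73, 235, 9, 15, 71]), ([70.0, 247.0], [67, 242, 7, 10, 41]), ([110.5, 300.2], [100, 292, 21, 17, 275]), ([375.6, 308.6], [372, 303, 9, 12, 82]), ([435.1, 313.4], [431, 308, 10, 12, 95]), ([397.5, 324.0], [393, 318, 10, 13, 96]), ([460.5, 329.1], [455, 324, 12, 12, 108])]
```

View pics/t1.png

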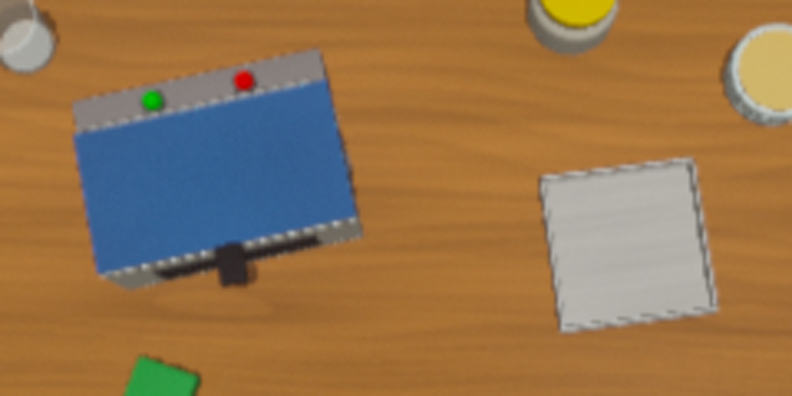

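View pics/s1.png

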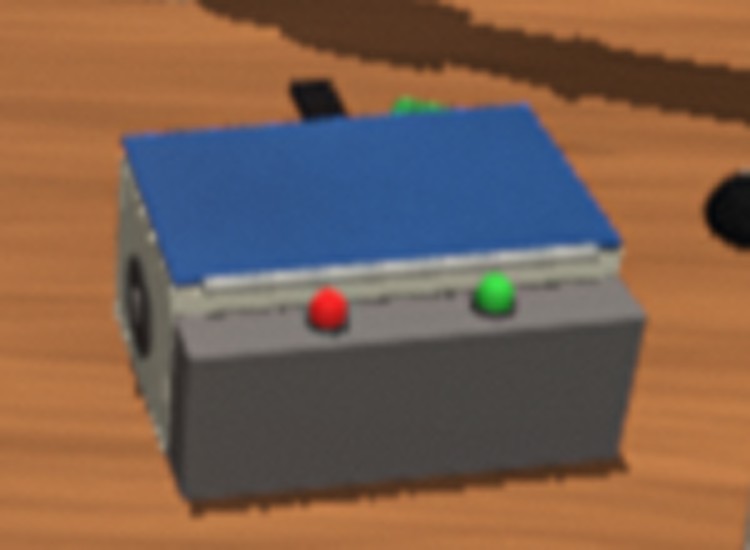

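Run:
```python
from h import *
T=cam("top");S=cam("scene")
t=lambda a,b:(140+(a+.5)/3.3-.5,140+(b+.5)/3.3-.5); s=lambda a,b:(290+(a+.5)/5-.5,180+(b+.5)/5-.5)
r=tri((213.4,164),T,(355.1,241.4),S); g=tri((185.6,170),T,(388.5,238.4),S)
print("lamps",r.round(4),g.round(4),np.linalg.norm(r-g))
rt,gt=onz((213.4,164),T,.099),onz((185.6,170),T,.099); print("onz",rt,gt,onz((355.1,241.4),S,.099),onz((388.5,238.4),S,.099))
for nm,a,b in(("TL",(76,134),(619,246)),("TR",(326,82),(178,283)),("BR",(354,217),(124,138)),("BL",(98,273),(527,106)),("tabtip",(232,285),(311.5,83))):
    print(nm,tri(t(*a),T,s(*b),S).round(4))
y=(gt-rt);
if y[1]<0: y=-y
y[2]=0;y/=np.linalg.norm(y); x=np.array([y[1],-y[0],0]); m=(rt+gt)/2; o=m-.083*x;o[2]=0
print("yaw",np.degrees(np.arctan2(x[1],x[0])),"unit",o, "redside y",np.dot(rt-o,y),np.linalg.norm(rt-gt))
# tray corners rim
c=np.array([onz(t(*p),T,.018) for p in((541,177),(692,159),(716,310),(563,331))]);print(c,c.mean(0),[np.linalg.norm(c[i]-c[i-1]) for i in range(4)])
q=sensors.get_obs(); print(Ro.from_rotvec(q["eef_rot"]).as_matrix().round(3))
```

```text
lamps [0.6378 0.1044 0.0981] [0.6171 0.1858 0.0984] 0.08406573505702539
onz [0.63761775 0.10525865 0.099     ] [0.61701183 0.18661008 0.099     ] [0.63936407 0.10308486 0.099     ] [0.61838261 0.18460348 0.099     ]
TL [0.5821 0.2491 0.1076]
TR [0.6361 0.0302 0.1069]
BR [ 0.5129 -0.0009  0.115 ]
BL [0.4576 0.2193 0.1157]
tabtip [0.4497 0.1018 0.1198]
yaw 14.213794793745594 unit [0.54685573 0.12555448 0.        ] redside y -0.041960279413581394 0.08392055882716275
[[ 0.5720131  -0.1704671   0.018     ]
 [ 0.59349293 -0.31517617  0.018     ]
 [ 0.44877423 -0.33750151  0.018     ]
 [ 0.42532325 -0.19331188  0.018     ]] [ 0.50990088 -0.25411417  0.018     ] [np.float64(0.14845806458397276), np.float64(0.14629456259852822), np.float64(0.14643060949986028), np.float64(0.14608420967283797)]
[[ 0.359 -0.    -0.934]
 [ 0.934 -0.     0.359]
 [-0.    -1.    -0.   ]]
```

```bash
cat >> h.py <<'E'
yaw=np.radians(14.2); u=np.array([np.cos(yaw),np.sin(yaw),0]); v=np.array([-u[1],u[0],0]); O=np.array([.547,.1252,0])
def W(x,y,z): return O+x*u+y*v+np.array([0,0,z])
def Rt(tilt=0): # tilt outward (+u), rad; jaws along v
    y=-np.cos(tilt)*np.array([0,0,1.])+np.sin(tilt)*u
    return np.c_[v,y,np.cross(v,y)]
def rel(p,R=None):
    q=sensors.get_obs(); R0=Ro.from_rotvec(q["eef_rot"]).as_matrix()
    sh=1000*R0.T@(np.array(p)-q["tcp_pos"])
    rv=np.zeros(3) if R is None else np.degrees(Ro.from_matrix(R0.T@R).as_rotvec())
    print("turn",rv.round(1),"shift",sh.round(1),"gap",round(q["finger_gap"]*1000,1),"t",round(q["time_s"],2)); return rv,sh
def tabp(th): h=W(.065,0,.1055); return h-.152*np.cos(th)*u+np.array([0,0,.152*np.sin(th)])+.005*(np.sin(th)*u+np.array([0,0,np.cos(th)]))
E
python3 - <<'E'
from h import *
print(tabp(.065)); rel(tabp(.065)+[0,0,.06],Rt())
E
```

```text
[0.46328428 0.10401667 0.12036249]
turn [ -0.  -35.2  -0. ] shift [-386.7   42.1 -395.1] gap 86.8 t 0.35
```

>>> move_arm([
  [[0,-4,0],[-40,0,-40],87],
  [[0,-8,0],[-80,0,-80],87],
  [[0,-12,0],[-120,0,-122],87],
  [[0,-16,0],[-160,0,-163],87],
  [[0,-20,0],[-200,0,-204],87],
  [[0,-24,0],[-240,0,-245],87],
  [[0,-28,0],[-280,0,-286],87],
  [[0,-32,0],[-320,0,-327],87],
])

```text
time_s: 1.35
tcp_pos: [0.4242, 0.1889, 0.2228]
eef_rot: [-1.111, -1.352, 1.35]
force: [1.1, 0.6, -0.2]
finger_gap: 0.0871
```

Run:
```python
from h import *
rel(tabp(.065)+[0,0,.06],Rt())
```

```text
turn [ 0.1 -3.1  0. ] shift [-90.9  42.5 -21.9] gap 87.1 t 1.35
```

>>> move_arm([
  [[0,-2,0],[-45,10,-11],87],
  [[0,-3,0],[-90,30,-22],70],
  [[0,-3,0],[-91,42,-22],50],
  [[0,-3,0],[-91,42,-22],50],
])

```text
time_s: 1.85
tcp_pos: [0.4625, 0.1044, 0.18]
eef_rot: [-1.081, -1.388, 1.389]
force: [0.9, 0.1, -0.3]
finger_gap: 0.0645
```

Run:
```python
from h import *
rel(tabp(.065)-[0,0,.015],Rt())
W_=cam("wrist"); print("tab expected px",proj(tabp(.065),W_)); cv2.imwrite("pics/w2.png",W_[0])
print(sensors.get_obs()["joint_pos"].round(2))
T=cam("top");cv2.imwrite("pics/t2.png",T[0])
```

```text
turn [-0.1 -0.1  0. ] shift [-0.6 74.6 -0.8] gap 64.5 t 1.85
tab expected px [278.04623566 226.99812947]
[-0.65 -0.04  0.36  1.94  0.01  1.24  1.53]
```

View pics/w2.png

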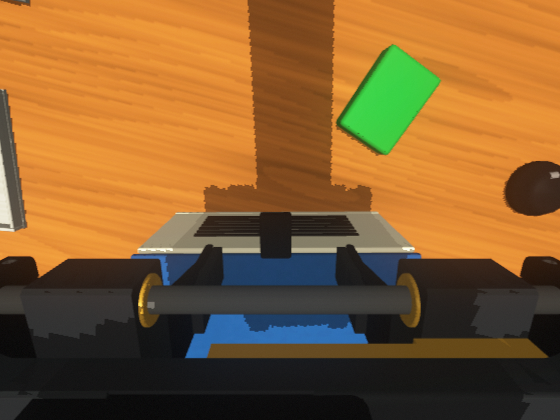

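The wrist view shows the black tab centred at column 276, rows 212–258. The grip point is predicted at (278,227), which agrees. I'll descend and grip.

>>> move_arm([
  [[0,0,0],[-1,40,-1],45],
  [[0,0,0],[-1,74,-1],45],
  [[0,0,0],[-1,74,-1],15],
  [[0,0,0],[-1,74,-1],15],
  [[0,0,0],[-1,74,-1],15],
  [[0,0,0],[-1,74,-1],15],
], newtons=10)

```text
time_s: 2.7
tcp_pos: [0.4663, 0.1026, 0.1089]
eef_rot: [-1.086, -1.392, 1.389]
force: [2.0, -5.8, -0.8]
finger_gap: 0.0241
```

Run:
```python
from h import *
for th in(.065,.2,.35,.5,.65,.8,.95,1.1,1.25,1.4):
    print(th); rel(tabp(th)-[0,0,.015])
```

```text
0.065
turn [0. 0. 0.] shift [2.1 3.5 2.6] gap 24.1 t 2.7
0.2
turn [0. 0. 0.] shift [  2.1 -16.7  -0.9] gap 24.1 t 2.7
0.35
turn [0. 0. 0.] shift [  2.  -38.4  -7.9] gap 24.1 t 2.7
0.5
turn [0. 0. 0.] shift [  2.  -58.8 -18. ] gap 24.1 t 2.7
0.65
turn [0. 0. 0.] shift [  1.9 -77.4 -31.1] gap 24.1 t 2.7
0.8
turn [0. 0. 0.] shift [  1.9 -93.9 -46.9] gap 24.1 t 2.7
0.95
turn [0. 0. 0.] shift [   1.9 -107.9  -64.9] gap 24.1 t 2.7
1.1
turn [0. 0. 0.] shift [   1.8 -119.   -84.8] gap 24.1 t 2.7
1.25
turn [0. 0. 0.] shift [   1.8 -127.  -106.1] gap 24.1 t 2.7
1.4
turn [0. 0. 0.] shift [   1.8 -131.7 -128.4] gap 24.1 t 2.7
```

>>> move_arm([
  [[0,0,0],[0,-9,0],15],
  [[0,0,0],[0,-18,-1],15],
  [[0,0,0],[0,-29,-4],15],
  [[0,0,0],[0,-40,-8],15],
  [[0,0,0],[0,-50,-13],15],
  [[0,0,0],[0,-60,-19],15],
  [[0,0,0],[0,-69,-25],15],
  [[0,0,0],[0,-78,-32],15],
])

```text
time_s: 3.7
tcp_pos: [0.4956, 0.11, 0.1872]
eef_rot: [-1.084, -1.388, 1.391]
force: [-3.6, -3.3, 0.6]
finger_gap: 0.024
```

Run:
```python
from h import *
for th in(.65,.8,.95,1.1,1.25,1.4,1.5):
    print(th); rel(tabp(th)-[0,0,.015])
cv2.imwrite("pics/s3.png",cam("scene")[0][100:300,250:480].repeat(3,0).repeat(3,1))
```

```text
0.65
turn [0. 0. 0.] shift [ 2.2  0.7 -0.6] gap 24.0 t 3.7
0.8
turn [0. 0. 0.] shift [  2.1 -15.8 -16.3] gap 24.0 t 3.7
0.95
turn [0. 0. 0.] shift [  2.1 -29.9 -34.2] gap 24.0 t 3.7
1.1
turn [0. 0. 0.] shift [  2.1 -41.1 -54.1] gap 24.0 t 3.7
1.25
turn [0. 0. 0.] shift [  2.  -49.2 -75.4] gap 24.0 t 3.7
1.4
turn [0. 0. 0.] shift [  2.  -54.  -97.7] gap 24.0 t 3.7
1.5
turn [0. 0. 0.] shift [   2.   -55.3 -112.8] gap 24.0 t 3.7
```

View pics/s3.png

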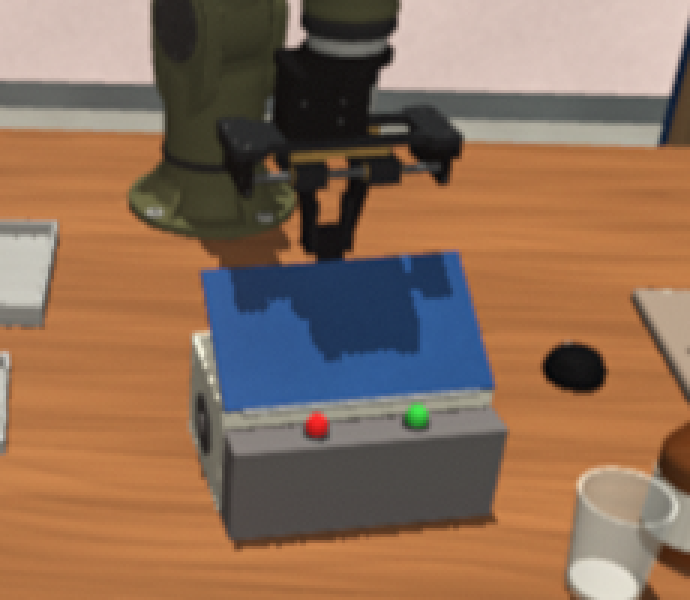

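The flap is at about 0.65 rad, with the fingers on the tab just above its edge. I'll continue along the arc.

>>> move_arm([
  [[0,0,0],[1,-9,-8],15],
  [[0,0,0],[1,-16,-16],15],
  [[0,0,0],[1,-23,-25],15],
  [[0,0,0],[1,-30,-34],15],
  [[0,0,0],[1,-36,-44],15],
  [[0,0,0],[1,-41,-54],15],
  [[0,0,0],[1,-46,-65],15],
  [[0,0,0],[1,-49,-75],15],
])

```text
time_s: 4.75
tcp_pos: [0.5703, 0.1291, 0.2389]
eef_rot: [-1.087, -1.39, 1.39]
force: [-2.1, -4.8, 2.8]
finger_gap: 0.0236
```

Run:
```python
from h import *
print(sensors.get_obs()["joint_pos"].round(2))
for th in(1.25,1.4,1.5,1.57,1.62,1.7):
    print(th); rel(tabp(th)-[0,0,.015])
```

```text
[-0.62  0.17  0.39  1.61 -0.06  1.37  1.6 ]
1.25
turn [0. 0. 0.] shift [1.9 2.6 1.7] gap 23.6 t 4.75
1.4
turn [0. 0. 0.] shift [  1.9  -2.2 -20.6] gap 23.6 t 4.75
1.5
turn [0. 0. 0.] shift [  2.   -3.5 -35.7] gap 23.6 t 4.75
1.57
turn [0. 0. 0.] shift [  2.   -3.5 -46.4] gap 23.6 t 4.75
1.62
turn [0. 0. 0.] shift [  2.  -3. -54.] gap 23.6 t 4.75
1.7
turn [0. 0. 0.] shift [  2.   -1.5 -66. ] gap 23.6 t 4.75
```

>>> move_arm([
  [[0,0,0],[1,-1,-10],15],
  [[0,0,0],[1,-3,-20],15],
  [[0,0,0],[1,-4,-30],15],
  [[0,0,0],[1,-4,-40],15],
  [[0,0,0],[1,-4,-50],15],
  [[0,0,0],[1,-4,-56],15],
  [[0,0,0],[1,-4,-56],15],
])

```text
time_s: 5.62
tcp_pos: [0.6265, 0.1435, 0.2443]
eef_rot: [-1.091, -1.392, 1.388]
force: [1.9, -4.7, 4.9]
finger_gap: 0.0237
```

Run:
```python
from h import *
print(sensors.get_obs()["joint_pos"].round(2))
cv2.imwrite("pics/s4.png",cam("scene")[0][50:300,230:480].repeat(2,0).repeat(2,1))
cv2.imwrite("pics/t4.png",cam("top")[0][130:290,110:350].repeat(3,0).repeat(3,1))
```

```text
[-0.59  0.3   0.4   1.46 -0.11  1.4   1.63]
```

View pics/s4.png

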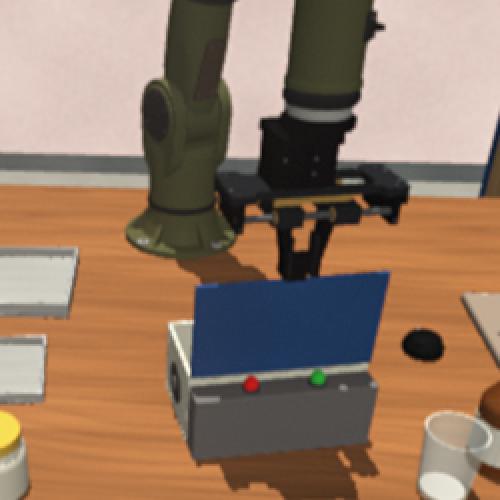

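View pics/t4.png

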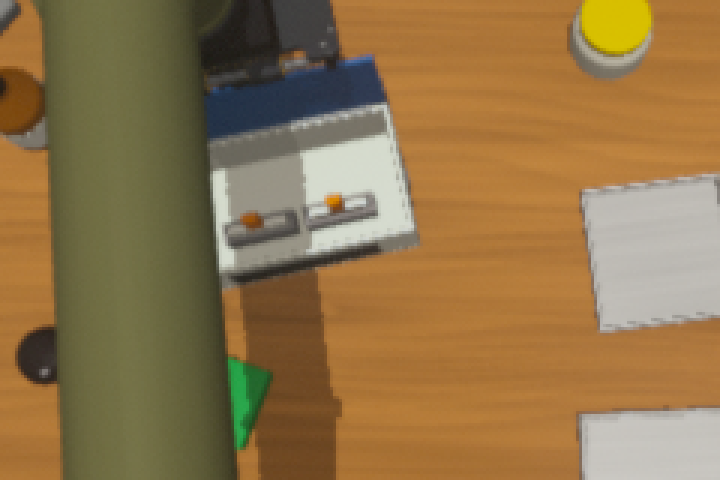

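The flap stands at about 1.6 rad. Orange tabs are visible at top crop (334,202) for the red-lamp bay and (251,219) for the green one. I'll release, go up and back off.

>>> move_arm([
  [[0,0,0],[0,0,0],40],
  [[0,0,0],[0,0,0],40],
  [[0,0,0],[0,-30,0],45],
  [[0,0,0],[0,-55,0],45],
  [[0,0,0],[10,-60,50],45],
  [[0,0,0],[25,-60,100],45],
])

```text
time_s: 6.48
tcp_pos: [0.5216, 0.1444, 0.3032]
eef_rot: [-1.09, -1.393, 1.388]
force: [0.1, 0.8, 0.5]
finger_gap: 0.0448
```

Run:
```python
from h import *
T=cam("top");S=cam("scene");Wc=cam("wrist")
cv2.imwrite("pics/s5.png",S[0]);cv2.imwrite("pics/w5.png",Wc[0])
cv2.imwrite("pics/t5.png",T[0][130:290,110:350].repeat(3,0).repeat(3,1))
for C in(T,Wc):
    m,b=blobs(C[0],(8,190,150),(16,255,255),6);print([x for x in b][:15])
print("expected red tab top top:",proj(W(-.015,-.042,.093),T),proj(W(-.015,.042,.093),T),"wrist",proj(W(-.015,-.042,.093),Wc))
rel(W(-.015,-.042,.077-.019),Rt())
```

```text
[([338.7, 83.6], [337, 83, 5, 3, 7]), ([356.5, 84.0], [354, 84, 6, 1, 6]), ([393.5, 85.0], [387, 85, 14, 1, 14]), ([339.7, 90.5], [338, 89, 5, 3, 6]), ([338.6, 100.0], [338, 96, 4, 10, 12]), ([405.9, 106.4], [405, 102, 2, 9, 10]), ([399.2, 112.6], [392, 106, 15, 10, 28]), ([361.0, 112.6], [337, 112, 49, 2, 49])]
[([123.3, 112.3], [0, 0, 262, 285, 45617]), ([437.1, 116.5], [316, 0, 244, 285, 43965]), ([289.6, 192.0], [284, 189, 12, 7, 83]), ([155.3, 226.3], [154, 225, 3, 3, 6]), ([60.8, 336.0], [49, 315, 24, 43, 600]), ([505.2, 318.6], [500, 315, 10, 11, 63]), ([222.8, 338.1], [215, 331, 16, 13, 147]), ([300.1, 337.1], [260, 331, 84, 13, 1032])]
expected red tab top top: [220.4168605  195.92051586] [192.4191336  202.06836128] wrist [222.60491501 190.70775744]
turn [ 0.4  0.1 -0.1] shift [-67.6 245.6  -4.1] gap 45.2 t 6.62
```

View pics/s5.png

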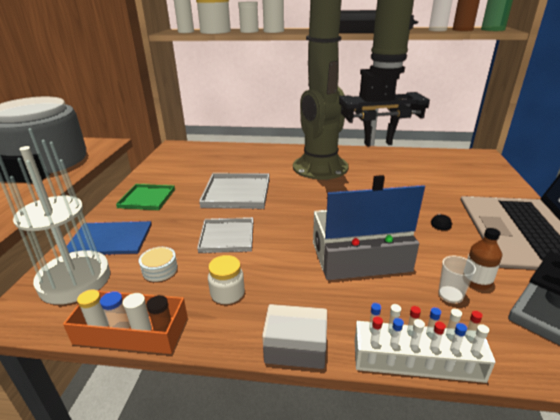

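View pics/t5.png

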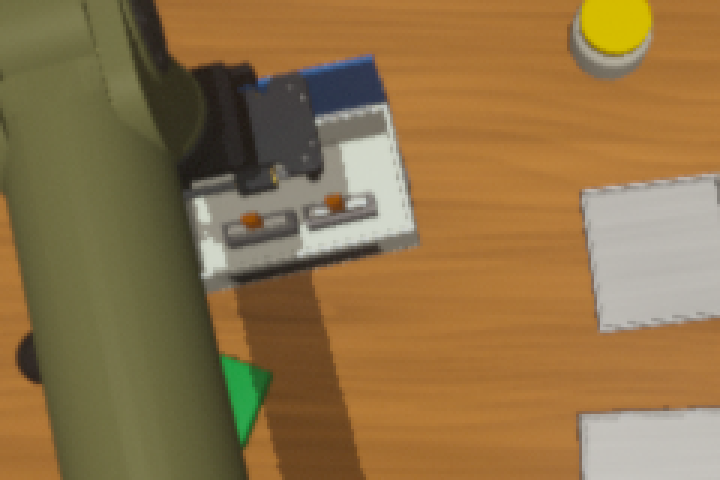

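View pics/w5.png

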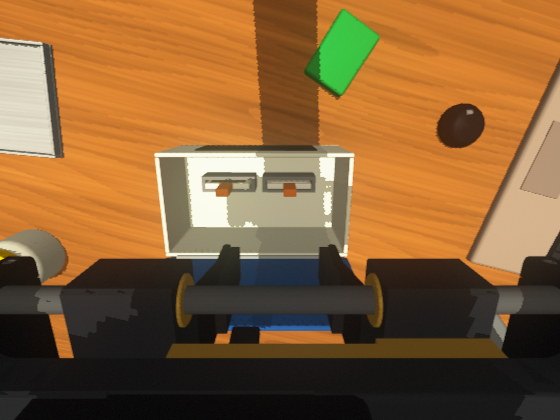

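The wrist view shows the red-bay tab at (223,190), against a prediction of (222.6,190.7). The flap stands free. I'll move over it and descend.

>>> move_arm([
  [[0,0,0],[-34,0,-2],45],
  [[0,0,0],[-68,0,-4],45],
  [[0,0,0],[-68,40,-4],45],
  [[0,0,0],[-68,90,-4],45],
  [[0,0,0],[-68,130,-4],45],
  [[0,0,0],[-68,150,-4],45],
  [[0,0,0],[-68,150,-4],45],
])

```text
time_s: 7.5
tcp_pos: [0.5416, 0.0805, 0.1517]
eef_rot: [-1.084, -1.393, 1.391]
force: [-0.3, -0.4, 0.3]
finger_gap: 0.045
```

Run:
```python
from h import *
Wc=cam("wrist");cv2.imwrite("pics/w6.png",Wc[0])
print(proj(W(-.015,-.042,.093),Wc),proj(W(-.015,-.042,.053),Wc))
rel(W(-.015,-.042,.061),Rt())
```

```text
[279.04122008 227.71886122] [279.14391516 212.0868503 ]
turn [ 0.3  0.1 -0.1] shift [ 0.3 92.2  0.3] gap 44.9 t 7.55
```

View pics/w6.png

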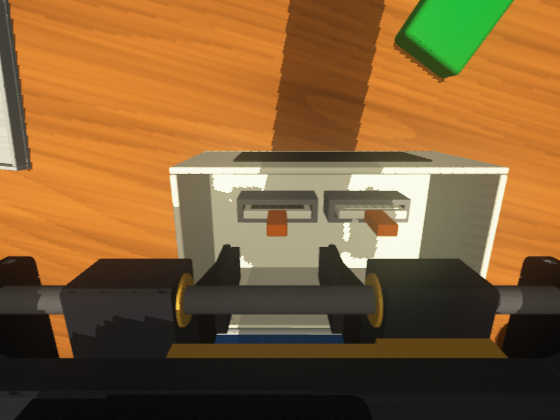

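The tab sits at column 277 with its top edge at rows 222–235, matching the prediction of (279,228). I'll descend and grip.

>>> move_arm([
  [[0,0,0],[0,35,0],45],
  [[0,0,0],[0,65,0],40],
  [[0,0,0],[0,85,0],40],
  [[0,0,0],[0,92,0],40],
  [[0,0,0],[0,92,0],5],
  [[0,0,0],[0,92,0],5],
  [[0,0,0],[0,92,0],5],
  [[0,0,0],[0,92,0],5],
], newtons=20)

```text
time_s: 8.55
tcp_pos: [0.5436, 0.0805, 0.0618]
eef_rot: [-1.086, -1.396, 1.389]
force: [1.0, -0.1, 1.8]
finger_gap: 0.016
```

>>> move_arm([
  [[0,0,0],[0,0,0],5],
  [[0,0,0],[0,-8,0],5],
  [[0,0,0],[0,-20,0],5],
  [[0,0,0],[0,-30,0],5],
])

```text
time_s: 9.05
tcp_pos: [0.5438, 0.0806, 0.0931]
eef_rot: [-1.087, -1.397, 1.388]
force: [0.9, 0.2, -0.3]
finger_gap: 0.0159
```

Run:
```python
from h import *
Wc=cam("wrist");cv2.imwrite("pics/w7.png",Wc[0])
rel(W(-.015,-.042,.061+.135),Rt())
```

```text
turn [ 0.6  0.1 -0.1] shift [   0.3 -101.6    0.8] gap 15.9 t 9.1
```

View pics/w7.png

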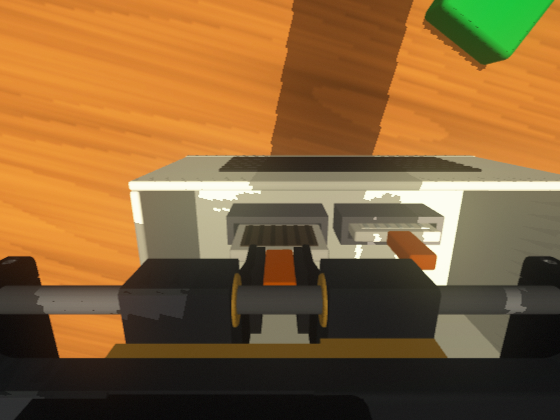

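The plate with brown media is gripped at a 16 mm opening and is rising. I'll draw it clear of the rim.

>>> move_arm([
  [[0,0,0],[0,-15,0],5],
  [[0,0,0],[0,-35,0],5],
  [[0,0,0],[0,-55,0],5],
  [[0,0,0],[0,-75,0],5],
  [[0,0,0],[0,-92,0],5],
  [[0,0,0],[0,-105,0],5],
  [[0,0,0],[0,-110,0],5],
  [[0,0,0],[0,-110,0],5],
])

```text
time_s: 10.1
tcp_pos: [0.5435, 0.0807, 0.2043]
eef_rot: [-1.088, -1.399, 1.387]
force: [-0.0, 0.9, -0.8]
finger_gap: 0.0157
```

Run:
```python
from h import *
# plate mid is 12 mm below TCP (grasp pt 80 vs mid 49 at unit; tcp 61.5)
S=cam("scene");cv2.imwrite("pics/s8.png",S[0])
rel([.51,-.254,.205]); rel([.51,-.254,.157])
```

```text
turn [0. 0. 0.] shift [-316.    -1.6  115.1] gap 16.0 t 10.15
turn [0. 0. 0.] shift [-315.9   46.4  115.5] gap 16.0 t 10.15
```

View pics/s8.png

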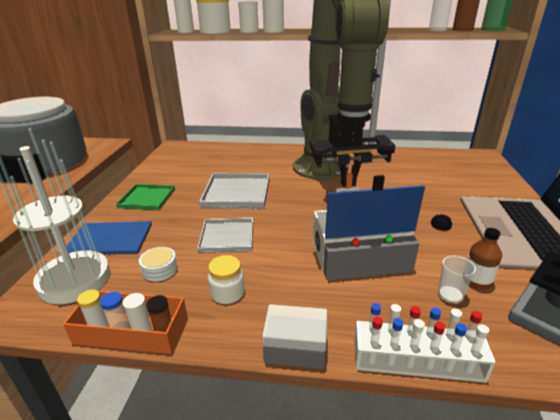

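>>> move_arm([
  [[0,0,0],[-20,0,7],5],
  [[0,0,0],[-55,0,20],5],
  [[0,0,0],[-95,0,34],5],
  [[0,0,0],[-135,0,48],5],
  [[0,0,0],[-175,0,63],5],
  [[0,0,0],[-215,0,78],5],
  [[0,0,0],[-245,0,89],5],
  [[0,0,0],[-260,0,94],5],
])

```text
time_s: 11.15
tcp_pos: [0.5149, -0.198, 0.2032]
eef_rot: [-1.09, -1.394, 1.385]
force: [-0.3, -0.4, -0.9]
finger_gap: 0.0161
```

Run:
```python
from h import *
print(sensors.get_obs()["joint_pos"].round(2))
rel([.51,-.254,.157],Rt())
```

```text
[-0.29  0.13  0.67  1.75 -0.08  1.28  2.21]
turn [ 0.5 -0.1 -0.1] shift [-53.1  46.2  18.7] gap 16.1 t 11.15
```

>>> move_arm([
  [[0,0,0],[-20,10,7],5],
  [[0,0,0],[-40,25,14],5],
  [[0,0,0],[-53,38,19],5],
  [[0,0,0],[-53,46,19],5],
  [[0,0,0],[-53,46,19],5],
  [[0,0,0],[-53,46,19],5],
  [[0,0,0],[-53,46,19],5],
])

```text
time_s: 12.02
tcp_pos: [0.5103, -0.2535, 0.1577]
eef_rot: [-1.09, -1.395, 1.385]
force: [-0.3, -0.5, -0.9]
finger_gap: 0.0157
```

Run:
```python
from h import *
q=sensors.get_obs();print(q["tcp_pos"],q["qd"].round(3),q["force"])
S=cam("scene");cv2.imwrite("pics/s9.png",S[0][100:310,150:430].repeat(2,0).repeat(2,1))
T=cam("top");cv2.imwrite("pics/t9.png",T[0])
for z in(.10,.148): print(proj([q["tcp_pos"][0],q["tcp_pos"][1],z],S))
```

```text
[ 0.51027572 -0.25348629  0.15774629] [-0.     0.002  0.003  0.003  0.001 -0.001  0.001] [-0.26402585 -0.51947457 -0.93225999]
[225.11045701 206.87982784]
[223.55367138 191.94213666]
```

View pics/s9.png

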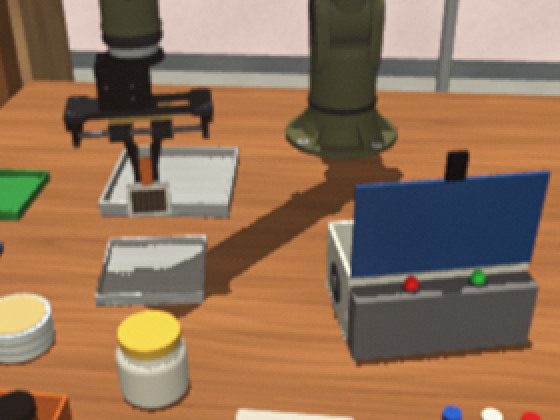

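View pics/t9.png

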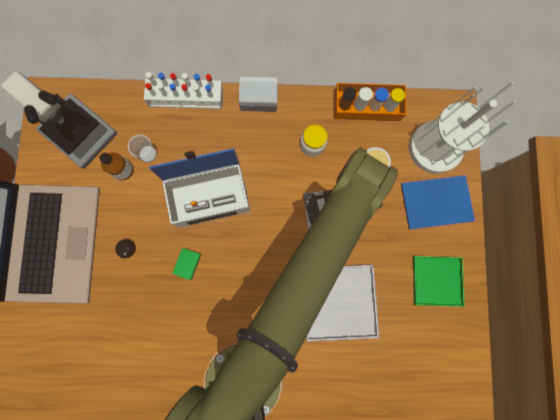

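The plate is upright. Its lower edge is at scene pixel (225,208), against a prediction of (225,207) for 10 cm above the tray centre. The flap is open, the good plate is in its bay, and the arm is still.

```bash
python3 -c "
from rig import order
print(order.hand_in())"
```

```text
the job is handed in; nothing more can be done
None
```

I lifted the flap by its tab to about 1.6 rad, where it stood open by itself. I then drew the brown plate out of the red-lamp bay and held it over the smaller steel tray. The job was handed in at about 12 s of the 59 s allowed, and no verdict was reported.

**Last checks**
- **Position:** the measured TCP was (0.510, -0.253, 0.158), within 1 mm of the tray centre I had measured. The plate's middle works out at about 0.146 m up and its lower edge at about 0.10 m. In the scene image that edge was about 1 px from its predicted place.
- **Grip and stillness:** the opening was 15.7 mm on the 16 mm tab with a 20 N grip. Joint speeds were about 0.003 rad/s or less.
- **Rest of the bench:** in the last pictures the flap is open, the good plate is in its bay, and the bystanders look unmoved. The slide case, mouse and other items were judged by eye only.

No check failed or disagreed by more than 2–3 mm. The flap angle and the plate's uprightness were judged from the arm's path and the pictures, not measured directly.

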